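Set the salon pump spouts for measuring

ROBOT

A 6-joint arm with a two-finger parallel gripper is mounted at the origin on the work surface. World frame = base frame: x ahead of the robot, y to its left, z up, the work surface at z = 0. Lengths are in m, angles in rad, forces in N, time in s.
With the tool pointing down it reaches from about 0.15 to 0.775 m from the base axis. Payload 6.1 kg.
Tool frame: the origin (TCP) lies midway between the tips of the shut fingers; the grasp point (between the pads) lies 19 mm behind it (arm.tcp_to_grasp is the distance from the TCP to the grasp point, in m); z points along the fingers, y is the direction in which the jaws open and shut (so a half turn about z gives the same grasp; the last joint's range is limited). The gripper opens to 85 mm and grips with 20 to 120 N. Pads are 22 mm wide; open, the fingers measure 114 mm over their backs; the gripper's body (76 mm by 85 mm) begins 54 mm behind the grasp point. The pads swing forward as they close: fully open they stand 13 mm farther back than shut.
Start: joints at [-1.12, 0.126, -0.04, 1.405, 0, 1.571], TCP at [0.229, -0.473, 0.231] pointing down, gripper open.
Joint ranges: [-2.72, 2.72], [-0.95, 1.95], [-1.27, 1.35], [-1.78, 2.02], [-1.46, 1.47], [-3.14, 3.14]. Speed limits (rad/s): [2.39, 2.39, 3.01, 3.14, 3.14, 3.14].

INTERFACE

Orientations are given as a unit quaternion [w, x, y, z].
In Python, from rig import arm gives the robot as it stands. The module is installed in compiled form; this text tells all that it offers.
- The arm moves only by the tool move_arm, never from a script. Its argument "motion" is one flat list of numbers, 7 for each row, row after row: the opening, from -1 (shut) to 1 (fully open), then the shift along the tool's x, y, z normalised to -1 to 1, where 1 is 0.1 m, then the turn, a rotation vector about the tool's x, y, z normalised to -1 to 1, where 1 is 60 degrees. A call has 1 to 5 rows; each row is the pose to reach, as a shift and turn from the pose commanded when the call began, along the tool's axes at that moment; what a row does not reach only later rows make up. A row lasts 1/8 s, in which the tool goes at most 62.5 mm and 10.7 degrees, less where a joint would pass 70% of its speed; a pose out of reach is approached as far as the arm can. A call with a number of a shift or a turn outside -1 to 1 is refused whole. A call with a gripper value outside its range is refused whole. The fingers move at their own pace and stop on an object; the grip force is fixed at half the most. Time passes only in rows, so rows that repeat a pose let the fingers close. It gives the time, the measured TCP pose, the force and the opening at its end, in the units of the state.
- arm.state(): the state, without advancing time (a new reading comes with each control period).
- arm.snapshot(name): name is "scene" or "top" or "wrist"; returns a dict with "img" (480x640x3 uint8, red, green, blue), "depth" (480x640 float32, m along the optical axis (not along the pixel's ray), 0 where there is no reading), "vfov" (degrees; the focal length in pixels is half the picture's height over the tangent of half this angle, whatever the lens; pixels are square), "cx", "cy" (the principal point, pixels), "R" (3x3) and "t" (3): a world point X has camera coordinates R X + t. Camera axes: x right, y down, z forward; pixel columns grow to the right and rows downward; lengths in m; the calibration is good to about 2 mm. A picture is of the moment at which its call begins.
- arm.sign_off(): hands the job in, once; it reports no verdict.
The state is a dict: "time_s": time; "qpos": joint angles; "qvel": joint speeds; "tau": joint torques, N m; "tool_pos": TCP position; "eef_rot": TCP orientation; "force": force on the tool from outside, world axes, zero at the start; "ft_torque": the same for the moment, N m; "finger_gap": opening from 0.0 (shut) to 1.0 (fully open).
Only numpy, scipy, OpenCV 4.12 (cv2) and the standard library are available. Lean on these libraries where they do the work, as an engineer would, in place of code of your own. Each camera call takes 0.05 s, during which the arm holds its last target.

TASK

Get the pump bottles ready for measuring into the beaker, just by pushing the spouts sideways with a fingertip. On the round bottle whose spout was left sticking out, swing it to the right (seen from the robot) until it stops, parked along the rack like those of the other two round bottles; and swing the square bottle's spout out to the front until its nozzle is over the open mouth of the beaker, well inside the rim. Do not grasp or lift anything or press a pump down, and leave the beaker, the bottles and the two parked spouts where they are.

Things in the scene. Friction and masses are not known exactly. Their poses are not given: they have to be found in the camera images.
- rack: wire bottle rack of steel rod on a steel sheet foot, 490 mm long (its y), 82 mm deep (its x), 93 mm high, fixed to the counter; origin at the centre of its underside on the counter, z up. It holds four pump bottles loosely in a row along y, one in each well, 120 mm apart; which bottle is in which well varies. Its -x side is the front, towards the robot
- beaker: open grey plastic measuring beaker, 80 mm across the rim, 105 mm high, 90 g, standing loose on the counter in front of the square bottle; origin at the centre of its underside
- beaker_mouth (a point): centre of the beaker's open mouth, at rim height (105 mm); the mouth is 74 mm across inside
- bottle_square: the only square white pump bottle: 62 x 62 mm body, 25 mm taller than the others (top of its pump about 273 mm above the counter); about 0.65 kg, standing loose in a well of the rack with 2 to 4 mm of play, base 6 mm above the counter; origin at the centre of its underside, z up, x to the back of the rack (within 6 degrees)
- pivot_square (a point): centre of the pump head, on the axis the spout turns about, at the height of the spout. Head: 29 mm cylinder, 11 mm below to 8 mm above this point; under it a 10 mm stem and, from 24 mm below, the 33 mm screw collar. Spout: straight, nearly level round arm 12 mm thick from the head to 77 mm out, then bent down to the nozzle; free air beside and under it
- nozzle_square (a point): tip of that bottle's spout: the outlet of the 10 mm thick nozzle, 88 mm out from the pivot and 15 mm below it; its y axis points from the tip back to the pivot
- turn_square (a joint): turn of the spout, 0 to 3.14 rad: 0 = at its locking stop, parked along the rack to the bottle's -y (right, seen from the robot); grows clockwise seen from above: 1.57 = straight to the front (-x), 3.14 = left. Light friction (0.02 N m, 0.4 N at mid-arm), stays where it is left; pushed hard at a stop, the whole bottle turns in its well
- press_square (a joint): how far that bottle's pump is pressed down, in m: 0 = up, 0.012 = fully down; sprung, 1.5 N per mm
- bottle_round1: round white pump bottle, 66 mm diameter (top of its pump about 248 mm above the counter); the one whose spout has been left sticking out; about 0.65 kg, standing loose in a well of the rack with 2 to 4 mm of play, base 6 mm above the counter; origin at the centre of its underside, z up, x to the back of the rack (within 6 degrees)
- pivot_round1 (a point): centre of the pump head, on the axis the spout turns about, at the height of the spout. Head: 29 mm cylinder, 11 mm below to 8 mm above this point; under it a 10 mm stem and, from 24 mm below, the 33 mm screw collar. Spout: straight, nearly level round arm 12 mm thick from the head to 77 mm out, then bent down to the nozzle; free air beside and under it
- nozzle_round1 (a point): tip of that bottle's spout: the outlet of the 10 mm thick nozzle, 88 mm out from the pivot and 15 mm below it; its y axis points from the tip back to the pivot
- turn_round1 (a joint): turn of the spout, 0 to 3.14 rad: 0 = at its locking stop, parked along the rack to the bottle's -y (right, seen from the robot); grows clockwise seen from above: 1.57 = straight to the front (-x), 3.14 = left. Light friction (0.02 N m, 0.4 N at mid-arm), stays where it is left; pushed hard at a stop, the whole bottle turns in its well
- press_round1 (a joint): how far that bottle's pump is pressed down, in m: 0 = up, 0.012 = fully down; sprung, 1.5 N per mm
- bottle_round2: round white pump bottle, 66 mm diameter (top of its pump about 248 mm above the counter); its spout is parked at its stop and stays as it is; about 0.65 kg, standing loose in a well of the rack with 2 to 4 mm of play, base 6 mm above the counter; origin at the centre of its underside, z up, x to the back of the rack (within 6 degrees)
- pivot_round2 (a point): centre of the pump head, on the axis the spout turns about, at the height of the spout. Head: 29 mm cylinder, 11 mm below to 8 mm above this point; under it a 10 mm stem and, from 24 mm below, the 33 mm screw collar. Spout: straight, nearly level round arm 12 mm thick from the head to 77 mm out, then bent down to the nozzle; free air beside and under it
- nozzle_round2 (a point): tip of that bottle's spout: the outlet of the 10 mm thick nozzle, 88 mm out from the pivot and 15 mm below it; its y axis points from the tip back to the pivot
- turn_round2 (a joint): turn of the spout, 0 to 3.14 rad: 0 = at its locking stop, parked along the rack to the bottle's -y (right, seen from the robot); grows clockwise seen from above: 1.57 = straight to the front (-x), 3.14 = left. Light friction (0.02 N m, 0.4 N at mid-arm), stays where it is left; pushed hard at a stop, the whole bottle turns in its well
- press_round2 (a joint): how far that bottle's pump is pressed down, in m: 0 = up, 0.012 = fully down; sprung, 1.5 N per mm
- bottle_round3: round white pump bottle, 66 mm diameter (top of its pump about 248 mm above the counter); its spout is parked at its stop and stays as it is; about 0.65 kg, standing loose in a well of the rack with 2 to 4 mm of play, base 6 mm above the counter; origin at the centre of its underside, z up, x to the back of the rack (within 6 degrees)
- pivot_round3 (a point): centre of the pump head, on the axis the spout turns about, at the height of the spout. Head: 29 mm cylinder, 11 mm below to 8 mm above this point; under it a 10 mm stem and, from 24 mm below, the 33 mm screw collar. Spout: straight, nearly level round arm 12 mm thick from the head to 77 mm out, then bent down to the nozzle; free air beside and under it
- nozzle_round3 (a point): tip of that bottle's spout: the outlet of the 10 mm thick nozzle, 88 mm out from the pivot and 15 mm below it; its y axis points from the tip back to the pivot
- turn_round3 (a joint): turn of the spout, 0 to 3.14 rad: 0 = at its locking stop, parked along the rack to the bottle's -y (right, seen from the robot); grows clockwise seen from above: 1.57 = straight to the front (-x), 3.14 = left. Light friction (0.02 N m, 0.4 N at mid-arm), stays where it is left; pushed hard at a stop, the whole bottle turns in its well
- press_round3 (a joint): how far that bottle's pump is pressed down, in m: 0 = up, 0.012 = fully down; sprung, 1.5 N per mm
Mind the look-alikes: they are no part of the job. Leave any blue look-alike of the bottle_round1 alone.

How it is judged:
At the end, for the whole second after the job is handed in: round1's spout at its stop (0.09 rad) and along the rack (0.35 rad); the square bottle's nozzle tip within 32 mm of the beaker mouth's centre seen from above, at rest; the other spouts still parked (0.15 rad); all bottles upright and down in the rack, beaker upright on the counter (value of joint turn_round1 below 0.09 rad and angle between the y axis of nozzle_round1 and the y axis of rack, either way round below 0.35 rad and horizontal distance between nozzle_square and beaker_mouth below 0.032 m and not (velocity of joint turn_square above 0.05 rad/s or velocity of joint turn_square below -0.05 rad/s) and height (world z) of beaker below 0.004 m and angle between beaker's own z axis and vertical below 0.05 rad and linear speed of beaker below 0.02 m/s and value of joint each of turn_round2, turn_round3 below 0.15 rad and z of each of bottle_square, bottle_round1, bottle_round2, bottle_round3 in the frame of rack below 0.012 m and angle between each of bottle_square, bottle_round1, bottle_round2, bottle_round3's own z axis and vertical below 0.1 rad); the robot touches nothing.
It fails at once if a bottle is lifted out of its place or tipped (z of any of bottle_square, bottle_round1, bottle_round2, bottle_round3 in the frame of rack above 0.016 m or angle between any of bottle_square, bottle_round1, bottle_round2, bottle_round3's own z axis and vertical above 0.15 rad).
It fails at once if the beaker is shifted more than 15 mm, lifted or tipped (distance of beaker from where it was at the start of the episode above 0.015 m or angle between beaker's own z axis and vertical above 0.15 rad).
It fails at once if a pump is pressed down more than 6 mm (value of joint any of press_square, press_round1, press_round2, press_round3 above 0.006 m).
It fails at once if one of the two parked spouts is turned away (distance of any of nozzle_round2, nozzle_round3 from where it was at the start of the episode above 0.03 m).
It also fails if it takes over 54 s, if anything falls off the work surface, if the arm or the gripper's body presses on something with over 40 N, if the wrist force passes 120 N, or if a joint passes its speed limit or range.

## Working session

There is one attempt and no reset: what is moved stays moved. The work goes in short steps, Python scripts to look and compute and a tool call to move; the robot and the scene stay as the last step left them, time stands still between calls to the robot, and variables do not carry over. Pictures are saved under pics/ and viewed, and the job is handed in when it is done.

Besides the shell and the picture viewer there is one more tool, called after ">>>" as name(argument=value, ...), one argument or row to a line, values as JSON. move_arm: Moves the arm, as the interface text tells. Scaled input: -1 to 1 covers 0.1 m each way for a shift and 60 degrees each way for a turn. Its arguments: {"type":"object","properties":{"motion":{"type":"array","items":{"type":"number"}}},"required":["motion"]}

```bash
mkdir -p pics
cat > h.py <<'E'
import numpy as np, cv2
from rig import arm
def snap(n,f=None):
    s=arm.snapshot(n)
    if f: cv2.imwrite('pics/'+f,s['img'][:,:,::-1])
    return s
def pts(s):
    f=240/np.tan(np.radians(s['vfov'])/2)
    v,u=np.mgrid[0:480,0:640]
    d=s['depth']
    c=np.stack([(u-s['cx'])/f*d,(v-s['cy'])/f*d,d],-1)
    return (c-s['t'])@s['R']
def ray(s,u,v,z):
    f=240/np.tan(np.radians(s['vfov'])/2)
    d=np.array([(u-s['cx'])/f,(v-s['cy'])/f,1.])@s['R']; o=-s['R'].T@s['t']
    return o+d*(z-o[2])/d[2]
E
python3 - <<'E'
from h import *
for n in('scene','top','wrist'):
    s=snap(n,n+'0.png'); print(n,s['vfov'],-s['R'].T@s['t'],s['R'][2], (s['depth']>0).mean())
print(arm.state())
E
```

```text
scene 46.26334292429306 [1.17013076 0.11385485 1.04447174] [-0.61096451 -0.17051416 -0.77307651] 0.9958430989583333
top 50.677310160642705 [ 0.37345241 -0.0871421   1.26594265] [ 0.08990631  0.01257298 -0.99587086] 0.9960481770833334
wrist 61.333289635816726 [ 0.30025183 -0.43904101  0.37435139] [-0.27688251 -0.13267507 -0.95170027] 0.9958365885416667
{'time_s': 0.15, 'qpos': array([-1.11998341e+00,  1.26299853e-01, -4.03953133e-02,  1.40539779e+00,
       -5.69251116e-06,  1.57080017e+00]), 'qvel': array([ 1.95969914e-03, -1.64999570e-03,  4.14028903e-03,  3.99292320e-04,
       -1.98184212e-05,  4.15333055e-04]), 'tau': array([-7.00372402e-04, -4.36277390e+01,  3.53147900e+01,  1.36683451e-02,
       -1.00463747e-04,  3.62648450e-06]), 'tool_pos': array([ 0.2285999 , -0.47226106,  0.23066787]), 'eef_rot': array([-6.31279160e-04,  9.74703567e-01,  2.23500639e-01, -1.47675708e-04]), 'force': array([ 0.18799019,  0.50035839, -0.29739379]), 'ft_torque': array([0.00579043, 0.03348854, 0.01298156]), 'finger_gap': 1.0014661321980123}
```

View pics/scene0.png

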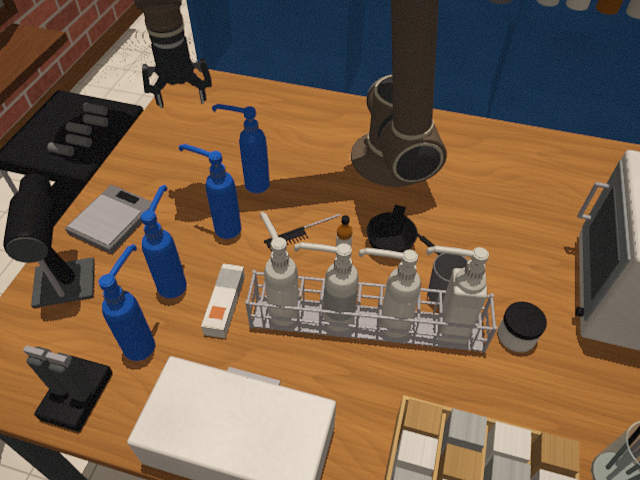

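View pics/top0.png

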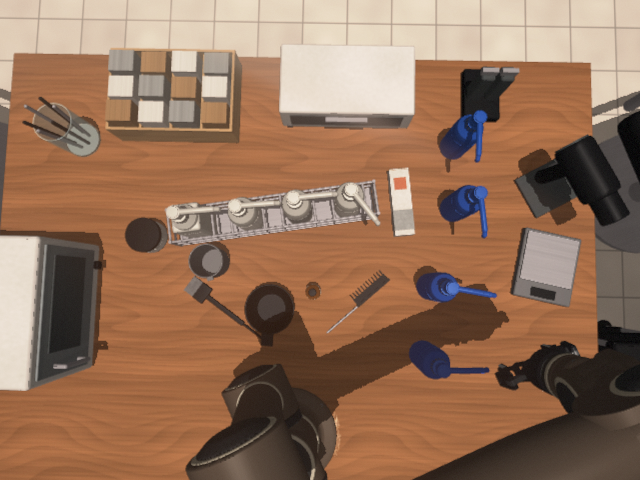

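View pics/wrist0.png

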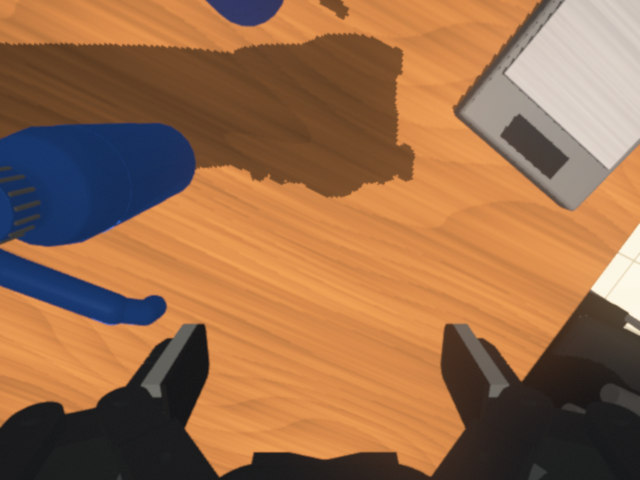

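Run:
```python
from h import *
s=snap('top'); P=pts(s); im=s['img'].astype(int); hsv=cv2.cvtColor(s['img'],cv2.COLOR_RGB2HSV)
roi=np.zeros((480,640),bool); roi[165:260,140:390]=1
# top-most points: heads & spouts
m=roi&(P[...,2]>0.222)&(P[...,2]<0.30)
n,l,st,c=cv2.connectedComponentsWithStats(m.astype(np.uint8))
for i in range(1,n):
    if st[i,4]<10: continue
    q=P[l==i]; print(st[i],q.min(0).round(3),q.max(0).round(3),q.mean(0).round(3))
    print('  ', [ (int(x),int(y)) for x,y in np.argwhere(l==i)[[0,-1]][:,::-1]])
# beaker
m=np.zeros((480,640),bool); m[235:285,185:235]=1
m&=(P[...,2]>0.095)&(P[...,2]<0.115); q=P[m]; print('beaker',m.sum(),q.min(0),q.max(0)); 
b=np.float32(q[:,:2]);print(cv2.minEnclosingCircle(b))
big=cv2.resize(s['img'][150:300,130:400][:,:,::-1],None,fx=2.9,fy=2.9,interpolation=cv2.INTER_CUBIC); cv2.imwrite('pics/topz.png',big)
s=snap('scene'); big=cv2.resize(s['img'][190:370,230:530][:,:,::-1],None,fx=2.6,fy=2.6,interpolation=cv2.INTER_CUBIC); cv2.imwrite('pics/scz.png',big)
P=pts(s); roi=np.zeros((480,640),bool); roi[225:370,245:500]=1
m=roi&(P[...,2]>0.222)&(P[...,2]<0.30)
n,l,st,c=cv2.connectedComponentsWithStats(m.astype(np.uint8))
for i in range(1,n):
    if st[i,4]<10: continue
    q=P[l==i]; print(st[i],q.min(0).round(3),q.max(0).round(3),q.mean(0).round(3))
```

```text
[344 183  36  44 383] [ 0.489 -0.189  0.228] [ 0.574 -0.115  0.251] [ 0.537 -0.148  0.245]
   [(349, 183), (377, 226)]
[286 191  52  15 380] [ 0.528 -0.102  0.228] [0.556 0.003 0.253] [ 0.544 -0.04   0.245]
   [(291, 191), (295, 205)]
[228 199  53  15 384] [0.509 0.015 0.228] [0.537 0.121 0.252] [0.525 0.077 0.244]
   [(233, 199), (237, 213)]
[166 205  55  19 492] [0.486 0.133 0.222] [0.521 0.239 0.279] [0.504 0.199 0.263]
   [(172, 205), (180, 223)]
beaker 239 [0.36745081 0.15674257 0.09505149] [0.47454293 0.24493209 0.11251621]
((0.42861735820770264, 0.19789806008338928), 0.0617402009665966)
[266 225  21  30 318] [ 0.521 -0.165  0.229] [ 0.578 -0.113  0.252] [ 0.557 -0.133  0.245]
[294 243  58  18 499] [ 0.528 -0.101  0.228] [0.559 0.005 0.252] [ 0.549 -0.037  0.244]
[426 246  63  32 800] [0.49  0.135 0.222] [0.521 0.245 0.277] [0.511 0.206 0.259]
[359 248  59  20 517] [0.508 0.017 0.229] [0.538 0.123 0.251] [0.529 0.08  0.244]
```

View pics/topz.png

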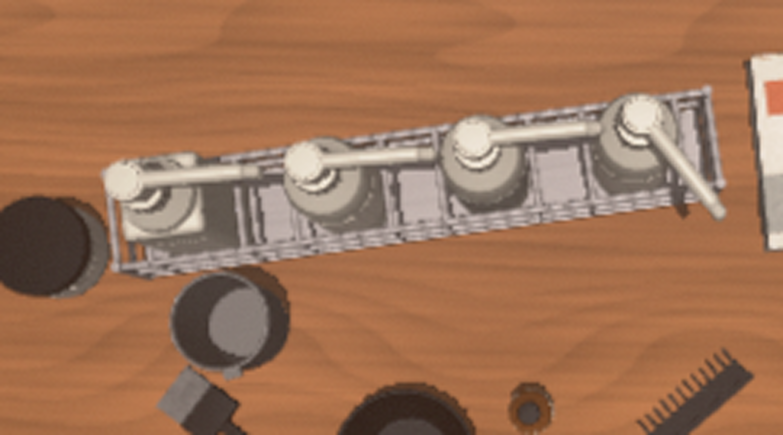

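View pics/scz.png

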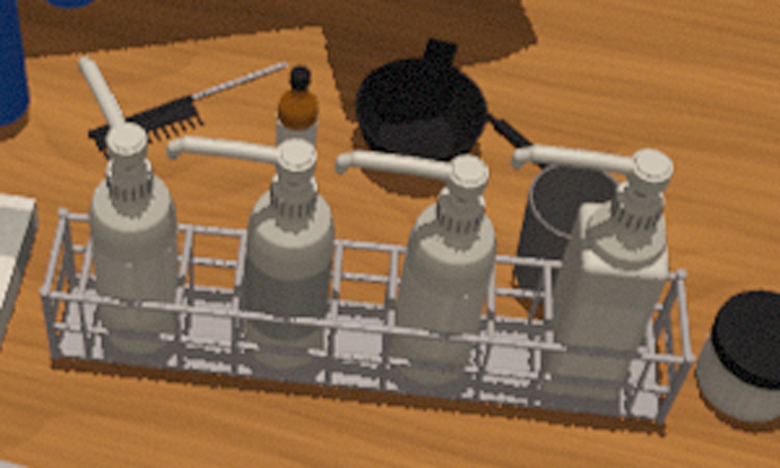

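Run:
```python
from h import *
s=snap('top'); P=pts(s)
def r(x,y,z): return ray(s,x/2.9+130,y/2.9+150,z).round(4)
print('sq',r(123,181,.273),'sq tip',r(255,172,.258))
print('r3',r(305,160,.248)); print('r2',r(473,138,.248)); print('r1',r(641,114,.248),'tip',r(720,213,.232))
for k in [(172,322),(271,322),(222,273),(222,371)]: print('beaker',r(*k,.105))
# PCA of square spout: points z 0.255-.272 beyond head
for nm,y0,y1 in(('sq',.15,.205),('r3',.03,.08),('r2',-.09,-.04)):
    for cam in('top','scene'):
        Q=pts(snap(cam)).reshape(-1,3); zz=(.25,.28) if nm=='sq' else (.232,.256)
        q=Q[(Q[:,1]>y0)&(Q[:,1]<y1)&(Q[:,2]>zz[0])&(Q[:,2]<zz[1])&(Q[:,0]>.47)&(Q[:,0]<.58)]
        print(nm,cam,len(q),np.polyfit(q[:,1],q[:,0],1),q.mean(0),q.max(0))
# head tops from scene: top 3mm
for cam in('top','scene'):
    Q=pts(snap(cam)).reshape(-1,3)
    for nm,c,z in(('sq',(.5,.228),.269),('r1',(.56,-.13),.244)):
        q=Q[(np.hypot(Q[:,0]-c[0],Q[:,1]-c[1])<.03)&(Q[:,2]>z)]
        print(cam,nm,len(q),q.mean(0),q.min(0),q.max(0))
    q=Q[(np.hypot(Q[:,0]-.43,Q[:,1]-.2)<.07)&(abs(Q[:,2]-.105)<.004)]
    print('rim',len(q),q.min(0),q.max(0),np.median(q,0)); 
    A=np.c_[2*q[:,:2],np.ones(len(q))]; x=np.linalg.lstsq(A,(q[:,:2]**2).sum(1),rcond=None)[0]; print(x[:2],np.sqrt(x[2]+x[0]**2+x[1]**2))
```

```text
sq [0.5021 0.2243 0.273 ] sq tip [0.5122 0.1375 0.258 ]
r3 [0.5228 0.105  0.248 ]
r2 [ 0.5408 -0.0123  0.248 ]
r1 [ 0.5602 -0.1296  0.248 ] tip [ 0.4934 -0.1873  0.232 ]
beaker [0.4122 0.2326 0.105 ]
beaker [0.4139 0.154  0.105 ]
beaker [0.4519 0.1946 0.105 ]
beaker [0.3744 0.1912 0.105 ]
sq top 169 [-0.10430415  0.52652186] [0.50801037 0.17747604 0.26993751] [0.5175733  0.20494886 0.27633933]
sq scene 217 [-0.10889924  0.53098042] [0.51163892 0.17760918 0.27039986] [0.51889745 0.20444385 0.27534996]
r3 top 148 [-0.10047069  0.53275884] [0.52721963 0.05513262 0.24486029] [0.53591672 0.07965671 0.25049322]
r3 scene 181 [-0.094273   0.5358932] [0.53068259 0.05527146 0.24550426] [0.53745779 0.07995286 0.25067915]
r2 top 145 [-0.1158059   0.54003747] [ 0.54751683 -0.06458527  0.24510868] [ 0.55473516 -0.04021048  0.2502727 ]
r2 scene 171 [-0.132477    0.54276319] [ 0.55131326 -0.06454009  0.24565914] [ 0.55895411 -0.04028484  0.25188061]
top sq 164 [0.50341135 0.22162762 0.27151284] [0.48920479 0.19925613 0.26900132] [0.51698116 0.23819929 0.27527466]
top r1 162 [ 0.55699396 -0.13192667  0.24658572] [ 0.5350249  -0.15035031  0.24400387] [ 0.57355742 -0.11722075  0.25093898]
rim 169 [0.36747213 0.15715184 0.10105652] [0.49412065 0.24459647 0.10898996] [0.41165219 0.19258858 0.10426781]
[0.42231064 0.1971778 ] 0.04324772257048782
scene sq 201 [0.50629966 0.22297979 0.27251136] [0.49080129 0.19846904 0.26922196] [0.51856636 0.24078336 0.27760655]
scene r1 191 [ 0.55797328 -0.13088734  0.2473617 ] [ 0.53635086 -0.15173445  0.24400503] [ 0.57624118 -0.11309061  0.25072854]
rim 128 [0.37712429 0.15929197 0.10100662] [0.49284972 0.22800952 0.108812  ] [0.41085013 0.17791074 0.10427741]
[0.42203623 0.20358576] 0.04276288278953187
```

>>> move_arm(
  motion=[-1, 0, 0, -0.8, 0, 0, 0.43, -1, 0, 0, -0.8, 0, 0, 0.43, -1, 0, 0, -0.8, 0, 0, 0.43, -1, 0, 0, -0.8, 0, 0, 0.43],
)

```text
time_s: 1.2
tool_pos: [0.2288, -0.4726, 0.3115]
eef_rot: [0.0, 1.0, 0.001, 0.0]
force: [-0.2, -0.4, -0.6]
finger_gap: 0.143
```

>>> move_arm(
  motion=[-1, 0.35, -0.5, 0, 0, 0, 0, -1, 0.65, -0.9, 0, 0, 0, 0],
)

```text
time_s: 1.45
tool_pos: [0.294, -0.3813, 0.3107]
eef_rot: [-0.0, 1.0, 0.0, -0.0]
force: [0.5, 0.8, -0.1]
finger_gap: -0.0
```

>>> move_arm(
  motion=[-1, 0.35, -0.5, 0, 0, 0, 0, -1, 0.65, -0.9, 0, 0, 0, 0],
)

```text
time_s: 1.7
tool_pos: [0.3592, -0.2906, 0.311]
eef_rot: [-0.0, 1.0, 0.001, -0.0]
force: [0.3, -0.1, -0.3]
finger_gap: 0.001
```

>>> move_arm(
  motion=[-1, 0.35, -0.5, 0, 0, 0, 0, -1, 0.65, -0.9, 0, 0, 0, 0, -1, 0.65, -0.9, 0, 0, 0, 0, -1, 0.65, -0.9, 0, 0, 0, 0],
)

```text
time_s: 2.2
tool_pos: [0.4234, -0.2024, 0.311]
eef_rot: [0.0, 1.0, 0.001, -0.0]
force: [0.4, -0.1, 0.1]
finger_gap: -0.001
```

>>> move_arm(
  motion=[-1, 0.55, -0.75, 0, 0, 0, 0, -1, 0.55, -0.75, 0, 0, 0, 0, -1, 0.55, -0.75, 0.4, 0, 0, 0, -1, 0.55, -0.75, 0.83, 0, 0, 0, -1, 0.55, -0.75, 0.83, 0, 0, 0],
)

```text
time_s: 2.82
tool_pos: [0.476, -0.1281, 0.2253]
eef_rot: [-0.001, 1.0, -0.001, -0.003]
force: [-0.4, -0.9, -0.4]
finger_gap: 0.001
```

Run:
```python
from h import *
s=snap('top');im=s['img'][130:330,270:470][:,:,::-1]; a=cv2.resize(im,(600,600))
cv2.imwrite('pics/t1.png',a)
s=snap('scene');cv2.imwrite('pics/s1.png',s['img'][:,:,::-1])
```

```text
(no output)
```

View pics/s1.png

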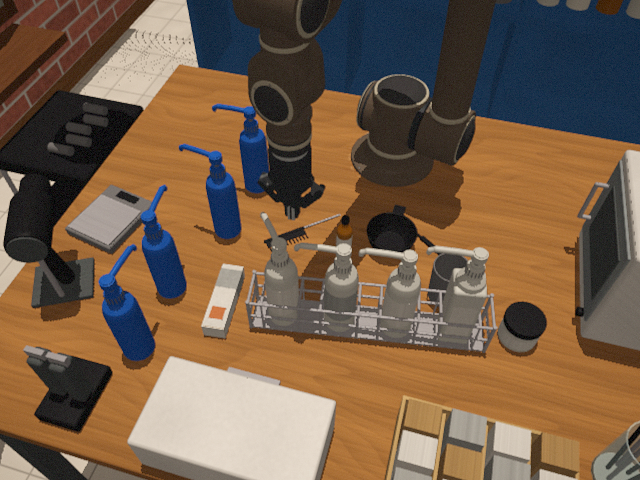

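>>> move_arm(
  motion=[-1, 0.2, 0.1, 0, 0, 0, 0, -1, 0.33, 0.2, 0, 0, 0, 0, -1, 0.38, 0.28, 0, 0, 0, 0, -1, 0.42, 0.36, 0, 0, 0, 0, -1, 0.42, 0.36, 0, 0, 0, 0],
)

```text
time_s: 3.55
tool_pos: [0.5206, -0.164, 0.2283]
eef_rot: [0.0, 1.0, -0.0, -0.0]
force: [-0.8, 1.1, 0.4]
finger_gap: 0.002
```

>>> move_arm(
  motion=[-1, 0.04, 0.04, 0, 0, 0, 0, -1, 0.08, 0.08, 0, 0, 0, 0, -1, 0.12, 0.12, 0, 0, 0, 0, -1, 0.12, 0.12, 0, 0, 0, 0],
)

```text
time_s: 4.05
tool_pos: [0.5329, -0.1757, 0.2281]
eef_rot: [0.0, 1.0, 0.0, -0.0]
force: [0.1, -0.6, 0.1]
finger_gap: -0.001
```

Run:
```python
from h import *
s=snap('scene');cv2.imwrite('pics/s2.png',cv2.resize(s['img'][150:350,220:500][:,:,::-1],None,fx=2.8,fy=2.8))
print(arm.state()['force'],arm.state()['tool_pos'])
```

```text
[-0.28886466 -0.093311    0.49508261] [ 0.53271021 -0.17550713  0.22817503]
```

View pics/s2.png

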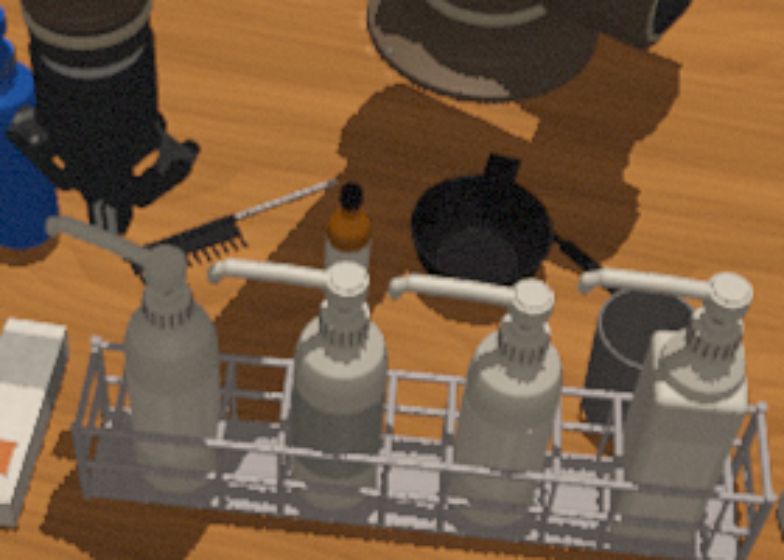

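>>> move_arm(
  motion=[-1, 0.04, 0.02, 0, 0, 0, 0, -1, 0.08, 0.03, 0, 0, 0, 0, -1, 0.12, 0.04, 0, 0, 0, 0, -1, 0.12, 0.04, 0, 0, 0, 0],
)

```text
time_s: 4.6
tool_pos: [0.5449, -0.1794, 0.2281]
eef_rot: [0.0, 1.0, 0.0, -0.0]
force: [0.3, 0.2, -0.8]
finger_gap: 0.0
```

```bash
cat > chk.py <<'E'
from h import *
import sys
s=snap('scene'); P=pts(s); Q=P.reshape(-1,3)
cv2.imwrite('pics/'+sys.argv[1],cv2.resize(s['img'][150:350,220:500][:,:,::-1],None,fx=2.8,fy=2.8))
hsv=cv2.cvtColor(s['img'],cv2.COLOR_RGB2HSV).reshape(-1,3)
for n,y0,y1 in(('r1',-.225,-.16),('r2',-.09,-.04),('r3',.03,.08)):
    q=Q[(Q[:,1]>y0)&(Q[:,1]<y1)&(Q[:,2]>.24)&(Q[:,2]<.256)&(Q[:,0]>.515)&(Q[:,0]<.60)&(hsv[:,2]>100)]
    if len(q)>10: print(n,len(q),np.polyfit(q[:,1],q[:,0],1).round(3),q.mean(0).round(4))
st=arm.state();print(st['force'],st['tool_pos'])
E
python3 chk.py s3.png
```

```text
r1 179 [-0.075  0.55 ] [ 0.5641 -0.1854  0.2456]
r2 163 [-0.116  0.544] [ 0.5511 -0.0646  0.246 ]
r3 166 [-0.085  0.535] [0.5306 0.0554 0.246 ]
[ 0.10134411 -0.92299346 -0.84563481] [ 0.54478161 -0.17943543  0.22818107]
```

View pics/s3.png

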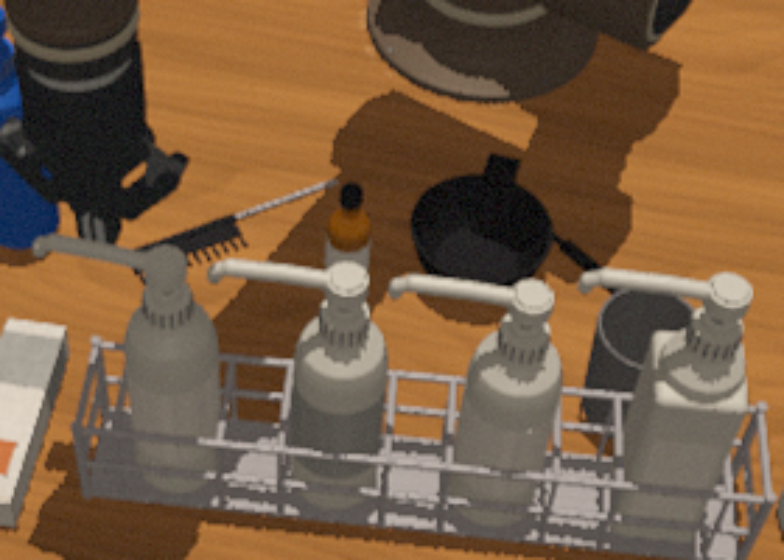

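>>> move_arm(
  motion=[-1, 0.02, 0, 0, 0, 0, 0, -1, 0.02, 0, 0, 0, 0, 0],
)

```text
time_s: 4.9
tool_pos: [0.5466, -0.1795, 0.2283]
eef_rot: [0.0, 1.0, 0.0, -0.0]
force: [0.3, -0.4, 1.0]
finger_gap: -0.001
```

>>> move_arm(
  motion=[-1, 0.02, 0, 0, 0, 0, 0, -1, 0.02, 0, 0, 0, 0, 0],
)

```text
time_s: 5.15
tool_pos: [0.5486, -0.1794, 0.2283]
eef_rot: [0.0, 1.0, 0.0, -0.0]
force: [-0.9, -0.6, 1.4]
finger_gap: 0.002
```

```bash
python3 chk.py s4.png
```

```text
r1 174 [-0.138  0.543] [ 0.5685 -0.1854  0.2455]
r2 167 [-0.116  0.544] [ 0.5511 -0.0646  0.2457]
r3 167 [-0.102  0.536] [0.5305 0.0553 0.246 ]
[-0.01586567 -0.50680572 -0.34913211] [ 0.54858118 -0.17940551  0.22827742]
```

>>> move_arm(
  motion=[-1, 0.02, 0, 0, 0, 0, 0, -1, 0.02, 0, 0, 0, 0, 0],
)

```text
time_s: 5.45
tool_pos: [0.5507, -0.1794, 0.2283]
eef_rot: [0.0, 1.0, 0.0, 0.0]
force: [-0.2, -0.4, -0.9]
finger_gap: 0.003
```

```bash
python3 chk.py s5.png
```

```text
r1 180 [-0.181  0.537] [ 0.5708 -0.1852  0.2455]
r2 162 [-0.117  0.543] [ 0.551  -0.0645  0.2458]
r3 164 [-0.107  0.536] [0.5305 0.055  0.2461]
[-0.61144245 -0.25027225  0.03219389] [ 0.55066003 -0.17945015  0.22829032]
```

>>> move_arm(
  motion=[-1, 0.02, 0, 0, 0, 0, 0, -1, 0.02, 0, 0, 0, 0, 0],
)

```text
time_s: 5.75
tool_pos: [0.5527, -0.1794, 0.2282]
eef_rot: [0.0, 1.0, 0.0, -0.0]
force: [-0.7, 0.0, 0.0]
finger_gap: 0.004
```

```bash
python3 chk.py s6.png
```

```text
r1 178 [-0.224  0.532] [ 0.5734 -0.1852  0.2456]
r2 163 [-0.105  0.544] [ 0.5511 -0.0641  0.2461]
r3 164 [-0.086  0.535] [0.5304 0.0555 0.246 ]
[-0.23634212 -0.14664802 -0.05252205] [ 0.55265516 -0.17941232  0.22824746]
```

>>> move_arm(
  motion=[-1, 0.015, 0, 0, 0, 0, 0, -1, 0.015, 0, 0, 0, 0, 0],
)

```text
time_s: 6.05
tool_pos: [0.5542, -0.1794, 0.2283]
eef_rot: [0.0, 1.0, 0.0, -0.0]
force: [-0.4, -0.7, 0.3]
finger_gap: -0.0
```

```bash
python3 chk.py s7.png
```

```text
r1 185 [-0.219  0.535] [ 0.5755 -0.1859  0.2456]
r2 166 [-0.113  0.544] [ 0.5511 -0.0643  0.2458]
r3 164 [-0.101  0.536] [0.5306 0.0552 0.2463]
[-0.90542864  0.13145158 -0.48666738] [ 0.55412896 -0.17938611  0.22826801]
```

>>> move_arm(
  motion=[-1, 0.02, 0, 0, 0, 0, 0, -1, 0.02, 0, 0, 0, 0, 0, -1, 0.02, 0, 0, 0, 0, 0],
)

```text
time_s: 6.48
tool_pos: [0.5561, -0.1794, 0.2283]
eef_rot: [0.0, 1.0, 0.0, -0.0]
force: [-0.3, -0.3, 0.5]
finger_gap: -0.003
```

```bash
cat >> chk.py <<'E'
for c in('scene','top'):
    Q=pts(snap(c)).reshape(-1,3)
    q=Q[(np.hypot(Q[:,0]-.56,Q[:,1]+.13)<.02)&(Q[:,2]>.243)&(Q[:,2]<.26)]; print('head r1',c,len(q),q.mean(0).round(4))
E
python3 chk.py s8.png
```

```text
r1 195 [-0.242  0.532] [ 0.5771 -0.1851  0.2455]
r2 164 [-0.108  0.544] [ 0.551  -0.0643  0.2458]
r3 165 [-0.109  0.537] [0.5305 0.0547 0.2461]
[-1.09279165 -1.20767399  0.38598561] [ 0.556061   -0.1793641   0.22829503]
head r1 scene 173 [ 0.5667 -0.1289  0.2472]
head r1 top 13 [ 0.5643 -0.1188  0.2459]
```

View pics/s8.png

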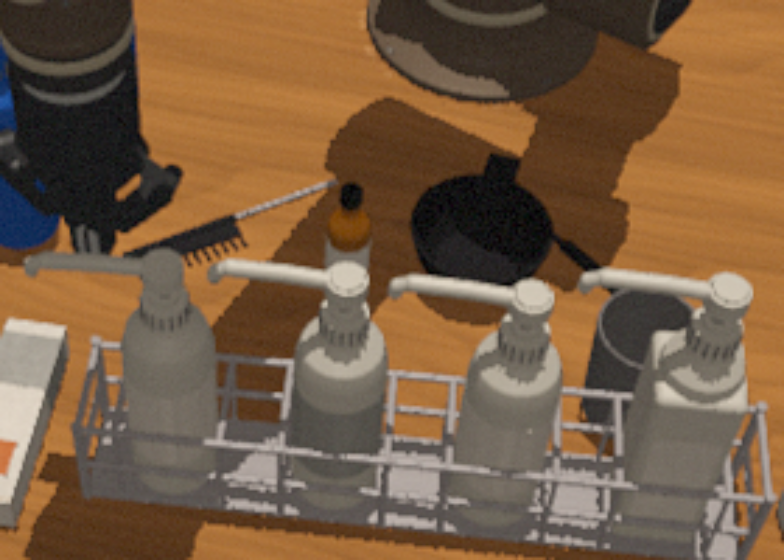

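>>> move_arm(
  motion=[-1, -0.3, 0, 0, 0, 0, 0, -1, -0.6, 0, 0, 0, 0, 0, -1, -0.6, 0, -0.5, 0, 0, 0, -1, -0.6, 0, -1, 0, 0, 0, -1, -0.6, 0, -1, 0, 0, 0],
)

```text
time_s: 7.25
tool_pos: [0.4972, -0.1797, 0.3325]
eef_rot: [0.001, 1.0, 0.0, 0.003]
force: [0.3, -0.4, -0.1]
finger_gap: 0.003
```

```bash
python3 chk.py s9.png
```

```text
r1 174 [-0.182  0.543] [ 0.5765 -0.186   0.2457]
r2 161 [-0.107  0.544] [ 0.5512 -0.0644  0.2461]
r3 168 [-0.101  0.536] [0.5305 0.0549 0.246 ]
[-0.11747139 -0.14983569 -0.61317689] [ 0.49688984 -0.17958253  0.33020649]
head r1 scene 170 [ 0.5653 -0.1304  0.2475]
head r1 top 146 [ 0.5623 -0.1318  0.2465]
```

View pics/s9.png

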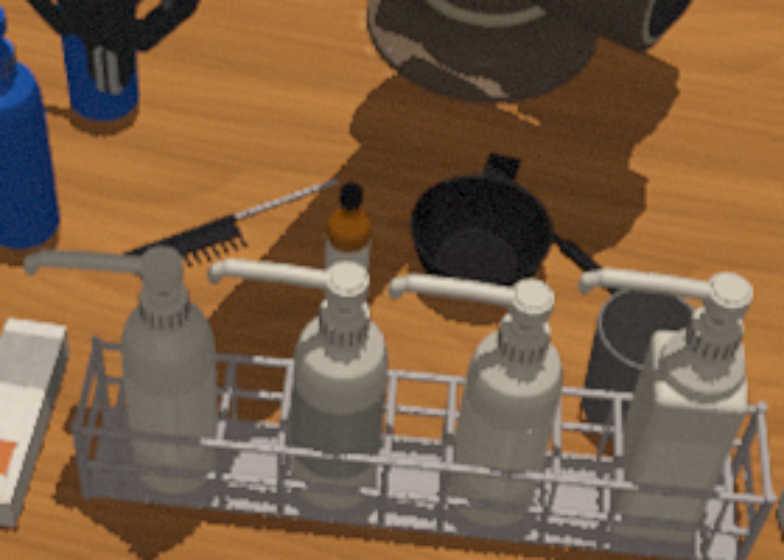

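>>> move_arm(
  motion=[-1, 0.1, -0.5, 0, 0, 0, 0, -1, 0.2, -1, 0, 0, 0, 0],
)

```text
time_s: 7.65
tool_pos: [0.5158, -0.0787, 0.3265]
eef_rot: [-0.0, 1.0, -0.001, -0.001]
force: [0.3, -0.6, 0.6]
finger_gap: -0.002
```

>>> move_arm(
  motion=[-1, 0.1, -0.5, 0, 0, 0, 0, -1, 0.2, -1, 0, 0, 0, 0],
)

```text
time_s: 7.9
tool_pos: [0.5358, 0.0124, 0.3267]
eef_rot: [-0.004, 1.0, 0.009, -0.001]
force: [0.7, -0.3, -0.3]
finger_gap: -0.004
```

>>> move_arm(
  motion=[-1, 0.1, -0.5, 0, 0, 0, 0, -1, 0.2, -1, 0, 0, 0, 0, -1, 0.2, -1, 0, 0, 0, 0],
)

```text
time_s: 8.28
tool_pos: [0.5594, 0.064, 0.3283]
eef_rot: [-0.022, 0.999, 0.046, -0.002]
force: [-0.2, -1.2, -0.2]
finger_gap: -0.004
```

Run:
```python
from h import *
s=arm.state();print(s['qpos'].round(3),s['qvel'].round(3),s['tool_pos'])
```

```text
[0.09  0.226 0.295 1.642 0.045 3.141] [ 0.056  0.032  0.053  0.022  0.025 -0.001] [0.55944037 0.06401183 0.32831542]
```

>>> move_arm(
  motion=[-1, 0, 0, 0, 0, 0, -0.15, -1, 0, 0, 0, 0, 0, -0.3, -1, 0, 0, 0, 0, 0, -0.45, -1, 0, 0, 0, 0, 0, -0.6, -1, 0, 0, 0, 0, 0, -0.75],
)

```text
time_s: 8.9
tool_pos: [0.5588, 0.0625, 0.3292]
eef_rot: [-0.021, 0.905, 0.426, 0.007]
force: [-0.2, -0.4, -0.1]
finger_gap: 0.004
```

Run:
```python
from h import *
from scipy.spatial.transform import Rotation as R
s=arm.state();print(s['qpos'].round(3),s['tool_pos']); q=s['eef_rot'];print(R.from_quat([*q[1:],q[0]]).as_matrix().round(3))
```

```text
[0.088 0.224 0.294 1.642 0.045 2.35 ] [0.55878207 0.06249839 0.32915267]
[[ 0.638  0.77  -0.005]
 [ 0.77  -0.637  0.044]
 [ 0.031 -0.032 -0.999]]
```

```bash
cat > mv.py <<'E'
from h import *
import sys
from scipy.spatial.transform import Rotation as R
s=arm.state();q=s['eef_rot'];M=R.from_quat([*q[1:],q[0]])
y=np.radians(float(sys.argv[4])); c,d=np.cos(y),np.sin(y)
D=R.from_matrix(np.array([[c,d,0],[d,-c,0],[0,0,-1.]]))
print('turn',((M.inv()*D).as_rotvec()/np.radians(60)).round(3),'shift',((np.array(list(map(float,sys.argv[1:4])))-s['tool_pos'])@M.as_matrix()/.1).round(3))
E
python3 mv.py .555 .15 .33 90
```

```text
turn [-0.02  -0.039 -0.66 ] shift [ 0.65  -0.587  0.03 ]
```

>>> move_arm(
  motion=[-1, 0.16, -0.15, 0, 0, -0.01, -0.16, -1, 0.32, -0.3, 0, -0.01, -0.02, -0.32, -1, 0.48, -0.44, 0, -0.015, -0.03, -0.48, -1, 0.65, -0.59, 0.03, -0.02, -0.04, -0.66, -1, 0.65, -0.59, 0.03, -0.02, -0.04, -0.66],
)

```text
time_s: 9.52
tool_pos: [0.555, 0.1517, 0.3297]
eef_rot: [0.0, 0.708, 0.706, -0.001]
force: [0.6, -0.7, -0.6]
finger_gap: -0.002
```

```bash
python3 mv.py .552 .172 .25 90
python3 - <<'E'
from h import *
print(arm.state()['qpos'].round(3))
s=snap('scene','s10.png')
E
```

```text
turn [-0.001  0.001 -0.003] shift [ 0.204 -0.03   0.797]
[ 2.670e-01  2.520e-01  3.310e-01  1.651e+00 -1.000e-03  1.841e+00]
```

View pics/s10.png

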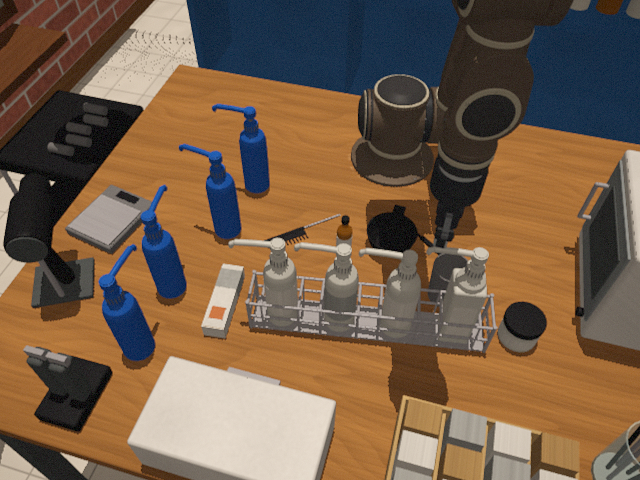

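>>> move_arm(
  motion=[-1, 0.2, -0.03, 0, 0, 0, 0, -1, 0.2, -0.03, 0.3, 0, 0, 0, -1, 0.2, -0.03, 0.6, 0, 0, 0, -1, 0.2, -0.03, 0.8, 0, 0, 0, -1, 0.2, -0.03, 0.8, 0, 0, 0],
)

```text
time_s: 10.2
tool_pos: [0.5512, 0.171, 0.2486]
eef_rot: [-0.0, 0.709, 0.705, -0.002]
force: [-1.0, 0.4, 0.2]
finger_gap: 0.0
```

Run:
```python
from h import *
s=snap('scene');cv2.imwrite('pics/s11.png',cv2.resize(s['img'][150:350,300:580][:,:,::-1],None,fx=2.8,fy=2.8))
```

```text
(no output)
```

View pics/s11.png

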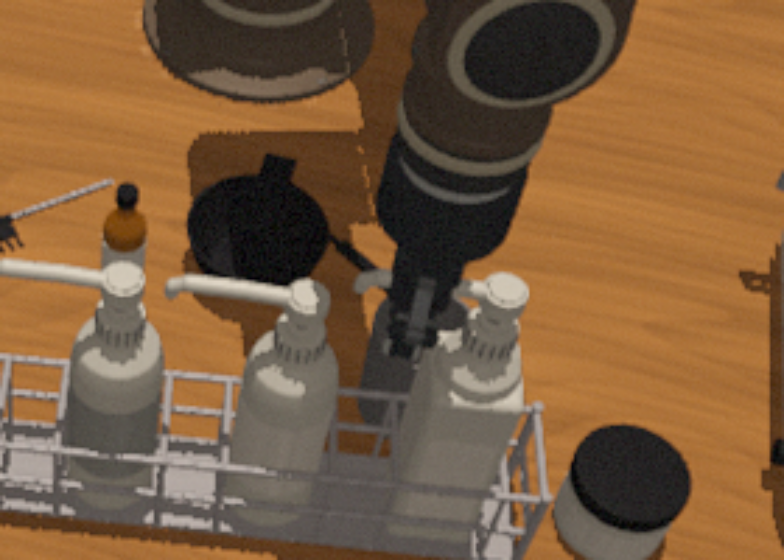

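>>> move_arm(
  motion=[-1, 0.04, -0.1, 0, 0, 0, 0, -1, 0.04, -0.2, 0, 0, 0, 0, -1, 0.02, -0.3, 0, 0, 0, 0, -1, 0, -0.38, 0, 0, 0, 0, -1, -0.01, -0.43, 0, 0, 0, 0],
)

```text
time_s: 10.88
tool_pos: [0.5085, 0.1703, 0.2504]
eef_rot: [0.0, 0.708, 0.706, -0.0]
force: [0.4, 0.2, 0.1]
finger_gap: 0.001
```

```bash
python3 mv.py .485 .173 .25 90
python3 - <<'E'
from h import *
s=snap('scene');cv2.imwrite('pics/s12.png',cv2.resize(s['img'][150:350,300:580][:,:,::-1],None,fx=2.8,fy=2.8))
E
```

```text
turn [ 0.     0.001 -0.003] shift [ 0.026 -0.235  0.004]
```

View pics/s12.png

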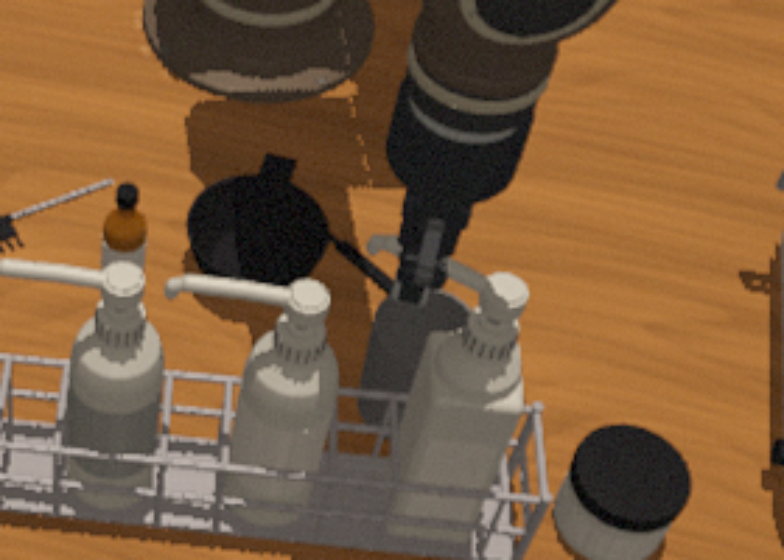

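>>> move_arm(
  motion=[-1, 0.01, -0.08, 0, 0, 0, 0, -1, 0.02, -0.16, 0, 0, 0, 0, -1, 0.03, -0.23, 0, 0, 0, 0, -1, 0.06, -0.3, 0, 0, 0, 0, -1, 0.09, -0.36, 0, 0, 0, 0],
)

```text
time_s: 11.55
tool_pos: [0.4726, 0.1798, 0.2501]
eef_rot: [0.0, 0.708, 0.706, -0.0]
force: [-0.1, -1.2, 0.4]
finger_gap: 0.003
```

```bash
python3 mv.py .463 .188 .25 90
python3 - <<'E'
from h import *
s=snap('scene');cv2.imwrite('pics/s13.png',cv2.resize(s['img'][150:350,300:580][:,:,::-1],None,fx=2.8,fy=2.8))
E
```

```text
turn [-0.     0.001 -0.003] shift [ 0.082 -0.096  0.   ]
```

View pics/s13.png

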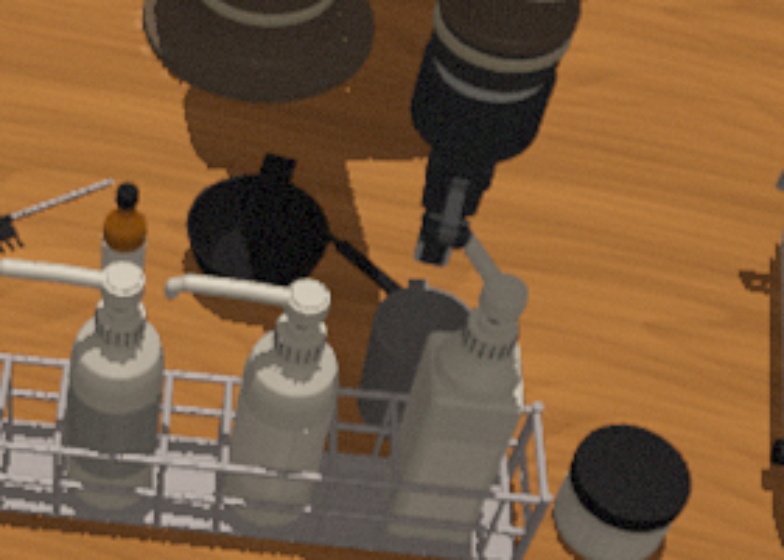

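>>> move_arm(
  motion=[-1, 0.04, -0.05, 0, 0, 0, 0, -1, 0.075, -0.09, 0, 0, 0, 0, -1, 0.075, -0.09, 0, 0, 0, 0, -1, 0.075, -0.09, 0, 0, 0, 0],
)

```text
time_s: 12.1
tool_pos: [0.4641, 0.1872, 0.25]
eef_rot: [0.0, 0.708, 0.706, -0.0]
force: [-1.0, -0.5, 0.3]
finger_gap: -0.001
```

>>> move_arm(
  motion=[-1, -0.2, 0, 0, 0, 0, 0, -1, -0.5, 0, 0, 0, 0, 0, -1, -0.5, 0, -0.5, 0, 0, 0, -1, -0.5, 0, -1, 0, 0, 0, -1, -0.5, 0, -1, 0, 0, 0],
)

```text
time_s: 12.72
tool_pos: [0.4652, 0.1373, 0.3539]
eef_rot: [0.002, 0.708, 0.706, 0.002]
force: [0.8, -0.2, -0.5]
finger_gap: 0.003
```

>>> move_arm(
  motion=[-1, -0.4, -0.6, 0, 0, 0, 0, -1, -0.6, -1, 0, 0, 0, 0, -1, -0.6, -1, 0, 0, 0, 0],
)

```text
time_s: 13.1
tool_pos: [0.3612, 0.0764, 0.3507]
eef_rot: [0.001, 0.709, 0.705, 0.0]
force: [-0.1, -0.2, 0.4]
finger_gap: 0.005
```

>>> move_arm(
  motion=[-1, -0.6, -0.5, 0, 0, 0, 0, -1, -1, -0.6, 0, 0, 0, 0, -1, -1, -0.6, 0, 0, 0, 0],
)

```text
time_s: 13.48
tool_pos: [0.3028, -0.0248, 0.3502]
eef_rot: [0.001, 0.711, 0.703, -0.0]
force: [1.0, 0.2, -0.1]
finger_gap: 0.005
```

```bash
python3 chk.py s14.png
python3 - <<'E'
from h import *
s=snap('top','t14.png');cv2.imwrite('pics/t14.png',cv2.resize(s['img'][150:300,130:400][:,:,::-1],None,fx=2.9,fy=2.9,interpolation=cv2.INTER_CUBIC))
E
```

```text
r1 174 [-0.186  0.542] [ 0.5763 -0.1856  0.2457]
r2 166 [-0.102  0.545] [ 0.5512 -0.0645  0.2459]
r3 164 [-0.084  0.535] [0.5306 0.0555 0.2463]
[0.31291924 0.33699777 0.13727304] [ 0.3035392  -0.02351377  0.35002797]
head r1 scene 174 [ 0.5653 -0.1299  0.2473]
head r1 top 151 [ 0.5622 -0.1314  0.2464]
```

View pics/t14.png

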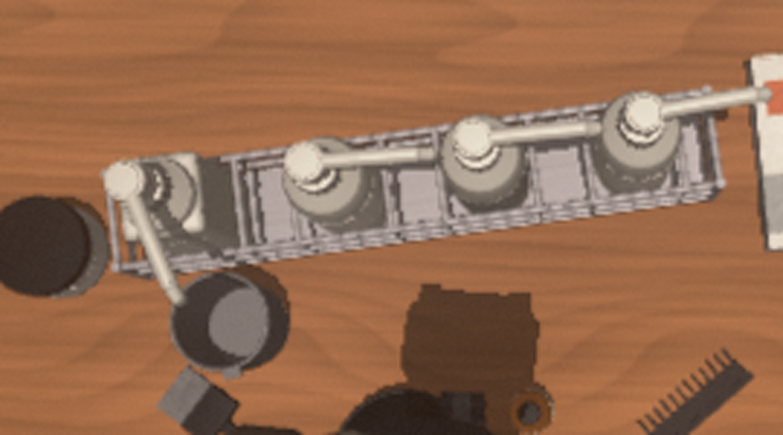

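View pics/s14.png

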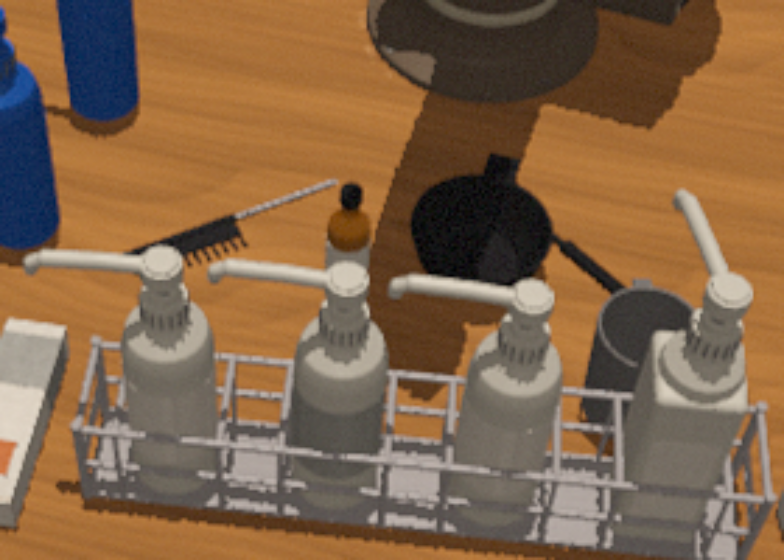

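Run:
```python
from h import *
s=snap('top')
def r(s,x,y,z): return ray(s,x/2.9+130,y/2.9+150,z).round(4)
print('tip edge',r(s,180,304,.255),'head',r(s,123,181,.273))
for c in('top','scene'):
    Q=pts(snap(c)).reshape(-1,3)
    q=Q[(Q[:,0]>.38)&(Q[:,0]<.48)&(Q[:,1]>.14)&(Q[:,1]<.25)&(Q[:,2]>.235)&(Q[:,2]<.285)]
    a=np.polyfit(q[:,0],q[:,1],1); print(c,len(q),a,q.min(0),q.max(0))
    h=Q[(np.hypot(Q[:,0]-.503,Q[:,1]-.225)<.013)&(Q[:,2]>.268)];print(h.mean(0))
    u=-np.array([1,a[0]])/np.hypot(1,a[0]);ang=np.arctan2(u[1],u[0]); t=np.array([.503,.225])+.088*u
    print(np.degrees(ang),'tip',t,'dist',np.linalg.norm(t-[.413,.193]))
```

```text
tip edge [0.4197 0.1863 0.255 ] head [0.5021 0.2243 0.273 ]
top 205 [ 0.46351028 -0.00867692] [0.41941526 0.18423065 0.25127623] [0.47970186 0.21946101 0.27457068]
[0.50289398 0.22458513 0.2712815 ]
-155.1317925337614 tip [0.42315958 0.18799314] dist 0.0113263260587826
scene 179 [ 0.4798008  -0.01593552] [0.42155098 0.18509193 0.25160103] [0.47948796 0.22090388 0.27603213]
[0.50431542 0.22534602 0.2726397 ]
-154.3682707706595 tip [0.42365981 0.18693251] dist 0.012265638748139435
```

>>> move_arm(
  motion=[-1, -0.4, 0.5, 0, 0, 0, 0, -1, -0.88, 0.97, 0, 0, 0, 0, -1, -0.88, 0.97, 0, 0, 0, 0, -1, -0.88, 0.97, 0, 0, 0, 0],
)

```text
time_s: 14.32
tool_pos: [0.4004, -0.11, 0.3498]
eef_rot: [-0.001, 0.708, 0.706, -0.001]
force: [-0.4, -0.1, -0.3]
finger_gap: 0.002
```

>>> move_arm(
  motion=[-1, -0.4, 0.5, 0, 0, 0, 0, -1, -0.88, 0.97, 0.2, 0, 0, 0, -1, -0.88, 0.97, 0.2, 0, 0, 0, -1, -0.88, 0.97, 0.2, 0, 0, 0],
)

```text
time_s: 14.82
tool_pos: [0.4964, -0.1978, 0.3305]
eef_rot: [-0.0, 0.708, 0.706, -0.001]
force: [-0.7, -0.2, 0.4]
finger_gap: 0.001
```

```bash
python3 mv.py .51 -.20 .229 90
```

```text
turn [-0.001  0.    -0.002] shift [-0.021  0.137  1.015]
```

>>> move_arm(
  motion=[-1, -0.02, 0.14, 0.4, 0, 0, 0, -1, -0.02, 0.14, 0.8, 0, 0, 0, -1, -0.02, 0.14, 1, 0, 0, 0, -1, -0.02, 0.14, 1, 0, 0, 0],
)

```text
time_s: 15.32
tool_pos: [0.5094, -0.1993, 0.2308]
eef_rot: [-0.0, 0.708, 0.707, -0.001]
force: [0.3, 0.1, 0.5]
finger_gap: 0.001
```

>>> move_arm(
  motion=[-1, 0, 0.15, 0, 0, 0, 0, -1, 0, 0.3, 0, 0, 0, 0, -1, 0, 0.4, 0, 0, 0, 0, -1, 0, 0.42, 0, 0, 0, 0, -1, 0, 0.42, 0, 0, 0, 0],
)

```text
time_s: 15.95
tool_pos: [0.5529, -0.2012, 0.2301]
eef_rot: [-0.0, 0.708, 0.706, -0.001]
force: [1.0, -0.1, 1.2]
finger_gap: 0.001
```

```bash
python3 chk.py s15.png
```

```text
r1 184 [-0.177  0.543] [ 0.5757 -0.1865  0.2458]
r2 159 [-0.104  0.544] [ 0.551  -0.0646  0.2461]
r3 165 [-0.086  0.535] [0.5306 0.0552 0.2463]
[-0.6902284   0.04716166 -1.25596287] [ 0.55270289 -0.20125     0.23024792]
head r1 scene 173 [ 0.5649 -0.13    0.2473]
head r1 top 154 [ 0.5625 -0.1322  0.2463]
```

View pics/s15.png

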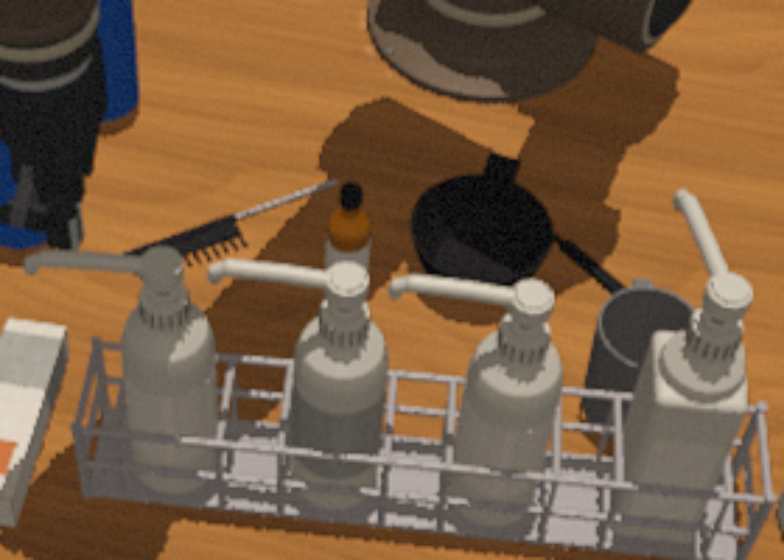

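>>> move_arm(
  motion=[-1, 0, 0.03, 0, 0, 0, 0, -1, 0, 0.03, 0, 0, 0, 0],
)

```text
time_s: 16.35
tool_pos: [0.5558, -0.2012, 0.2305]
eef_rot: [0.0, 0.708, 0.706, -0.0]
force: [-0.5, 0.3, -0.3]
finger_gap: -0.003
```

```bash
python3 chk.py s16.png
```

```text
r1 184 [-0.174  0.543] [ 0.5758 -0.1861  0.2456]
r2 161 [-0.108  0.544] [ 0.551  -0.0646  0.2459]
r3 164 [-0.085  0.535] [0.5304 0.0553 0.246 ]
[-0.08188887  0.31842246 -0.43950282] [ 0.55575168 -0.20124444  0.23044986]
head r1 scene 173 [ 0.5651 -0.1305  0.247 ]
head r1 top 153 [ 0.5624 -0.1319  0.2462]
```

>>> move_arm(
  motion=[-1, 0, 0.02, 0, 0, 0, 0, -1, 0, 0.02, 0, 0, 0, 0],
)

```text
time_s: 16.75
tool_pos: [0.5578, -0.2012, 0.2304]
eef_rot: [0.0, 0.708, 0.706, -0.0]
force: [-0.9, 0.5, 0.5]
finger_gap: 0.001
```

```bash
python3 chk.py s17.png
```

```text
r1 178 [-0.177  0.545] [ 0.5779 -0.1861  0.2457]
r2 158 [-0.123  0.543] [ 0.5509 -0.0646  0.246 ]
r3 167 [-0.087  0.535] [0.5305 0.0554 0.246 ]
[-1.00868054 -0.70356969  0.3933545 ] [ 0.55777748 -0.20117213  0.23036952]
head r1 scene 169 [ 0.5669 -0.1297  0.2473]
head r1 top 142 [ 0.564  -0.1319  0.2462]
```

>>> move_arm(
  motion=[-1, 0, 0.02, 0, 0, 0, 0, -1, 0, 0.02, 0, 0, 0, 0],
)

```text
time_s: 17.15
tool_pos: [0.5597, -0.2012, 0.2303]
eef_rot: [0.0, 0.708, 0.706, -0.001]
force: [-1.9, -0.2, 1.4]
finger_gap: -0.001
```

```bash
python3 chk.py s18.png
```

```text
r1 190 [-0.192  0.543] [ 0.579  -0.1871  0.2454]
r2 161 [-0.105  0.544] [ 0.5509 -0.0645  0.2458]
r3 166 [-0.092  0.536] [0.5307 0.0551 0.2462]
[-1.41774713e+00  4.60822556e-01  1.25691634e-03] [ 0.55971407 -0.20115552  0.23033174]
head r1 scene 163 [ 0.5675 -0.1299  0.2471]
head r1 top 143 [ 0.5653 -0.1319  0.2462]
```

>>> move_arm(
  motion=[-1, 0, -0.02, 0, 0, 0, 0, -1, 0, -0.05, 0, 0, 0, 0, -1, 0, -0.3, 0, 0, 0, 0, -1, 0, -0.6, 0, 0, 0, 0, -1, 0, -0.6, -0.4, 0, 0, 0],
)

```text
time_s: 17.92
tool_pos: [0.4952, -0.1998, 0.2665]
eef_rot: [-0.004, 0.709, 0.706, -0.002]
force: [1.4, -1.3, 1.5]
finger_gap: 0.003
```

>>> move_arm(
  motion=[-1, 0, -0.5, -0.6, 0, 0, 0, -1, 0, -0.7, -0.8, 0, 0, 0, -1, 0, -0.7, -0.8, 0, 0, 0, -1, 0, -0.7, -0.8, 0, 0, 0],
)

```text
time_s: 18.42
tool_pos: [0.4302, -0.2008, 0.3499]
eef_rot: [0.0, 0.708, 0.706, -0.0]
force: [-0.6, -0.3, 0.4]
finger_gap: 0.001
```

```bash
python3 chk.py s19.png;python3 - <<'E'
from h import *
for c in('top','scene'):
    Q=pts(snap(c)).reshape(-1,3)
    q=Q[(Q[:,0]>.38)&(Q[:,0]<.48)&(Q[:,1]>.14)&(Q[:,1]<.25)&(Q[:,2]>.235)&(Q[:,2]<.285)]
    a=np.polyfit(q[:,0],q[:,1],1); u=-np.array([1,a[0]])/np.hypot(1,a[0]); t=np.array([.503,.225])+.088*u
    print('tip',t,'dist',np.linalg.norm(t-[.413,.193]))
E
```

```text
r1 178 [-0.21   0.539] [ 0.5778 -0.1861  0.2458]
r2 160 [-0.107  0.544] [ 0.551  -0.0646  0.246 ]
r3 165 [-0.096  0.536] [0.5304 0.0549 0.2459]
[0.75217379 0.00955891 0.48093556] [ 0.43022216 -0.2006977   0.34919648]
head r1 scene 172 [ 0.5657 -0.1298  0.2471]
head r1 top 149 [ 0.5627 -0.1315  0.2461]
tip [0.42300712 0.18832385] dist 0.011045764160190083
tip [0.42353249 0.18719901] dist 0.012024340936785526
```

View pics/s19.png

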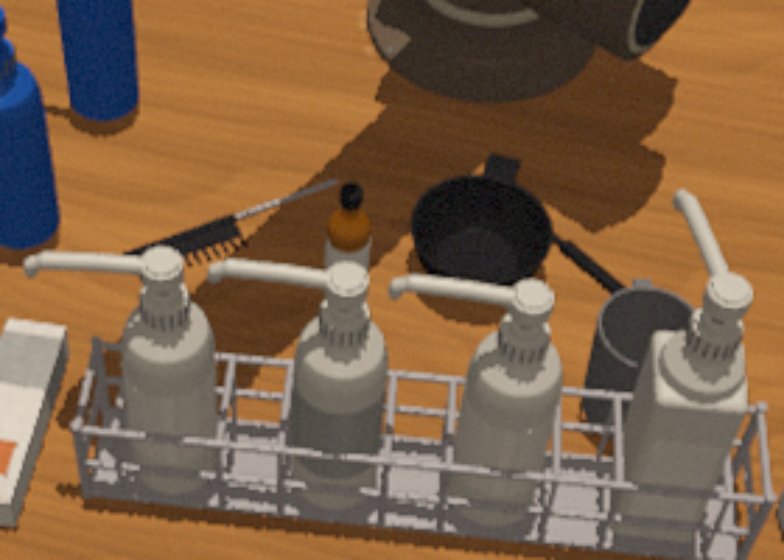

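The last picture shows all four bottles standing in the rack. Round1's spout, from (163,262) to (32,262), lies along the rack, the square bottle's nozzle is over the beaker side, and the arm is clear.

```bash
python3 -c "
from rig import arm
print(arm.sign_off())"
```

```text
the job is handed in; nothing more can be done
None
```

I parked round1's spout and swung the square bottle's spout over the beaker, pushing only sideways with the shut fingertips. I handed the job in after about 18 s of the 54 s; the sign-off reports no verdict.

- **Round1:** its spout now lies about 0.05 rad from the rack's direction (limit 0.35). The stop itself I could only infer. On a second push the whole pump head moved with the spout at nearly the same angle, and the force rose to about 1.4 N.
- **Square bottle:** its nozzle is about 11–12 mm from the centre of the beaker mouth in both camera views (limit 32 mm).
- **Everything else:** the two parked spouts did not move within measuring noise, the beaker looks unmoved, and the arm is clear of everything.

**Less certain:**
- Round1's bottle slid about 5 mm back in its well when its spout reached the stop.
- The measured slope of its spout varied between 0.18 and 0.24 from picture to picture during and after the pushes.

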